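Stand up the fallen spice jar and show its code to the counter scanner

ROBOT

A 6-joint arm with a two-finger parallel gripper is mounted at the origin on a cart in front of the work surface, level with it; the furniture and walls round the work are solid. World frame = base frame: x ahead of the robot, y to its left, z up, the work surface at z = 0. Lengths are in mm, angles in degrees, forces in N, time in s.
With the tool pointing down it reaches from about 300 to 850 mm from the base axis. Payload 4.2 kg.
Tool frame: the origin (TCP) lies at the very end of the fingers, on their centre line; the grasp point (between the pads) lies 19 mm behind it (env.grasp_offset is the distance from the TCP to the grasp point, in mm); z points along the fingers, y is the line along which they close (so a half turn about z gives the same grasp; the last joint's range is limited). The gripper opens to 91 mm and grips with 3 to 60 N. Pads are 32 mm wide; open, the fingers measure 118 mm over their backs; the gripper's body (76 mm by 178 mm) begins 60 mm behind the grasp point.
Start: joints at [-71.047, 18.312, 89.639, -0, 72.044, -1.146], TCP at [197.602, -539.997, 213.976] pointing down, gripper open.
Joint ranges: [-177.97, 177.97], [-48.28, 115.42], [12.27, 149.76], [-77.06, 257.06], [2.81, 150.46], [-146.56, 146.56]. Speed limits (degrees/s): [147.25, 147.25, 180, 180, 180, 180].

INTERFACE

Orientations are given as [roll, pitch, yaw] about the fixed x, y, z axes, in that order (R = Rz(yaw) Ry(pitch) Rx(roll)).
In Python, from workcell import env gives the robot as it stands. The module is installed in compiled form; this text tells all that it offers.
- The arm moves only by the tool send_rows, never from a script. Its argument "motion" is a list of rows, each an object of numbers: "tx", "ty", "tz": the shift along the tool's x, y, z in units of 500 mm (1.0 is 500 mm); "rx", "ry", "rz": the turn, a rotation vector about the tool's x, y, z in units of 30 degrees (1.0 is 30 degrees); "gripper": the closure, from -1 (fully open) to 1 (shut). In form: [{"tx": .., "ty": .., "tz": .., "rx": .., "ry": .., "rz": .., "gripper": ..}, ...]. A call has 1 to 12 rows; each row shifts and turns the commanded pose from where the row before left it, along the tool's axes as they then stand; what a row does not reach is not made up. A row lasts 1/8 s, in which the tool goes at most 62.5 mm and 10.7 degrees, less where a joint would pass 70% of its speed; a pose out of reach is approached as far as the arm can. A call with a number of a shift or a turn outside -1 to 1 is refused whole. A call with a gripper value outside its range is refused whole. The fingers move at their own pace and stop on an object; "grip_force" is the grip in N (left out, the last holds). Time passes only in rows, so rows that do not move let the fingers close. It gives the time, the measured TCP pose, the force, the opening and the grip force at its end, in the units of the state.
- env.state(): the state, without advancing time (a new reading comes with each control period).
- env.grab_frame(name): name is "scene" or "top"; returns a dict with "frame" (420x560x3 uint8, red, green, blue), "vertical_fov" (degrees; the focal length in pixels is half the picture's height over the tangent of half this angle, whatever the lens; pixels are square), "cx", "cy" (the principal point, pixels), "rvec" (rotation vector, rad) and "tvec" (3), from world to camera coordinates, as OpenCV has them. Camera axes: x right, y down, z forward; pixel columns grow to the right and rows downward; lengths in mm; the calibration is good to about 2 mm. A picture is of the moment at which its call begins. There is no depth.
- env.job_done(): hands the job in; it is judged then, once.
The state is a dict: "time_s": time; "qpos": joint angles; "qvel": joint speeds; "effort": joint torques, N m; "ee_pos": TCP position; "ee_rot": TCP orientation; "force": force on the tool from outside, world axes, zero at the start; "torque": the same for the moment, N m; "gripper_width": finger opening in mm; "gripper_force": force on a finger pad.
Only numpy, scipy, OpenCV 4.12 (cv2) and the standard library are available. Lean on these libraries where they do the work, as an engineer would, in place of code of your own. Each camera call takes 0.05 s, during which the arm holds its last target. There are 200 camera calls.

TASK

The spice jar with the green cap has fallen over on the counter: stand it up and let go of it, so that you can then take it from above by its cap with the code sticker clear. Swing the head of the scanner, which is turned toward the staff, round to its stop so that it faces our side. Finish holding the jar by its cap in the air in front of the scanner for as long as it takes to read: upright, the sticker about 10 cm from the window, level with its middle and squarely facing it; do not put it down or let go, and leave the other goods where they are.

Things in the scene. Friction and masses are not known exactly. Their poses are not given: they have to be found in the camera images.
- jar_centre (a point): centre of the fallen spice jar (half-way up, on its axis). Axes: z from foot to cap, -x out of the side with the sticker. Starts lying on the counter (z = 0), sticker up, cap to the robot's left
- code (a point): centre of the code sticker (21x34 mm) on the jar's -x side, 21 mm from the jar's axis and 38 mm above its foot; axes as the jar's, so the sticker faces along -x
- window (a point): centre of the scanner's window, 159 mm above the counter and 23 mm in front of the swivel axis; axes: -x points straight out of the window, z up
- head_top (a point): centre of the top face of the scanner's head, on its vertical swivel axis, 199 mm above the counter; axes: -x points the way the window looks, y across the head. The head is a grey box 56 mm wide (y), from 22 mm in front of to 31 mm behind the axis and 78 mm high, on a 20 mm stem
- scanner_head (a joint): swivel of the scanner's head about the vertical: 0 at the stop where its window faces the serving spot on the robot's side, growing (to 1.7 rad) as it turns clockwise seen from above, toward the staff side; stays where it is left, turning takes about 0.06 N m
- price_block_2: wooden price-card block 26x85 mm, card to 87 mm high, right front; origin under its centre; leave alone
- spice_b: spice jar 42 mm wide, 109 mm high with white cap, standing in the spice tray; origin under its centre; leave alone
- spice_c: spice jar 47 mm wide, 105 mm high with white cap, standing in the spice tray; origin under its centre; leave alone
- tin_a: lower of two stacked round tins, 86 mm across, 40 mm high each, at the back in the middle; origin under its centre; leave alone
- tin_b: upper of the two stacked tins; origin under its centre; leave alone
- cheese_2: block of pale cheese 73x89x43 mm, at the far right; origin under its centre; leave alone
- weight_0: brass scale weight with a knob, 44 mm wide, 50 mm high, at the back, left of the tins; leave alone
- weight_1: brass scale weight 34 mm wide, 40 mm high, beside it; leave alone
- weight_2: brass scale weight 27 mm wide, 32 mm high, beside it; leave alone
- jar: the fallen jar: squarish with rounded corners, 41 mm wide, 101 mm high, 0.09 to 0.15 kg; round green cap 41 mm across (the top 20 mm); white sticker with black bars on one side. Flat sides, 40 mm apart and 20 mm wide, run from 3 to 70 mm above the foot. Origin under the middle of its foot, axes as at its centre
- scanner: the scanner's fixed round foot, 106 mm across; origin on the counter on the swivel axis, -x points where the window looks when the head is at its stop
Not all that is in view belongs to the job. What is shaped like the jar but turquoise is not meant. There is more than one size of the scanner; the one meant has the size given above.

How it is judged (in metres and radians):
On the way:
1. the fallen jar stands upright on the counter, let go (angle between jar_centre's own z axis and vertical below 0.1 rad and height (world z) of jar_centre between 0.045 and 0.056 m and contact force between jar and the fingers below 0.1 N and linear speed of jar below 0.03 m/s), for 0.3 s.
At the end, for the whole second after the job is handed in: Scanner head within 0.12 rad of its stop; jar held by its cap in the air, at rest, upright within 10 degrees, not touching the scanner, its sticker 6 to 14 cm in front of the window, within 25 mm of its middle sideways and in height, facing it within 17 degrees (angle between jar_centre's own z axis and vertical below 0.17 rad and value of joint scanner_head below 0.12 rad and x of code in the frame of window between -0.14 and -0.06 m and y of code in the frame of window between -0.025 and 0.025 m and z of code in the frame of window between -0.025 and 0.025 m and angle between the x axis of code and the x axis of window, either way round below 0.3 rad and x of window in the frame of code below -0.03 m and contact force between jar and the fingers above 0.5 N and z of the grasp point in the frame of jar_centre above 0.02 m and contact force between jar and scanner below 0.2 N and linear speed of jar below 0.03 m/s); the arm keeps its last pose, push and grip.
It fails at once if another thing on the counter is moved by more than 3 cm (distance of any of price_block_2, spice_b, spice_c, tin_a, tin_b, cheese_2, weight_0, weight_1, weight_2 from where it was at the start of the episode above 0.03 m).
It also fails if it takes over 69 s, if anything falls off the work surface, if the arm or the gripper's body presses on something with over 40 N, if the wrist force passes 120 N, or if a joint passes its speed limit or range.

## Working session

There is one attempt and no reset: what is moved stays moved. The work goes in short steps, Python scripts to look and compute and a tool call to move; the robot and the scene stay as the last step left them, time stands still between calls to the robot, and variables do not carry over. Pictures are saved under pics/ and viewed, at most 10 in all, crops included, and the job is handed in when it is done.

Besides the shell and the picture viewer there is one more tool, called after ">>>" as a command line: name --argument value ..., lists and objects as JSON in quotes. send_rows: Moves the arm, as the interface text tells. Shifts and turns lie within -1 to 1; 1 stands for 500 mm of shift or 30 degrees of turn. Its arguments: {"type":"object","properties":{"motion":{"type":"array"},"grip_force":{"type":"number"}},"required":["motion"]}

```bash
mkdir -p pics; cat > h.py <<'E'
import numpy as np, cv2, pickle
from scipy.spatial.transform import Rotation as R
def grab(n):
    from workcell import env
    f=env.grab_frame(n); pickle.dump(f,open(f'{n}.pkl','wb')); return f
def load(n): return pickle.load(open(f'{n}.pkl','rb'))
def K(f):
    fl=210/np.tan(np.radians(f['vertical_fov'])/2)
    return np.array([[fl,0,f['cx']],[0,fl,f['cy']],[0,0,1.]])
def ray(f,u,v):
    r=R.from_rotvec(np.ravel(f['rvec'])).as_matrix(); t=np.ravel(f['tvec'])
    d=r.T@(np.linalg.inv(K(f))@[u,v,1.]); return -r.T@t,d/np.linalg.norm(d)
def onz(f,u,v,z):
    o,d=ray(f,u,v); return o+d*(z-o[2])/d[2]
def proj(f,P):
    return cv2.projectPoints(np.float64(P).reshape(-1,3),np.float64(f['rvec']).ravel(),np.float64(f['tvec']).ravel(),K(f),None)[0].reshape(-1,2)
def tri(f1,p1,f2,p2):
    o1,d1=ray(f1,*p1);o2,d2=ray(f2,*p2)
    s=np.linalg.lstsq(np.c_[d1,-d2],o2-o1,rcond=None)[0]
    a,b=o1+d1*s[0],o2+d2*s[1]; return (a+b)/2,np.linalg.norm(a-b)
E
python3 - <<'E'
from h import *
for n in('scene','top'):
    f=grab(n); print(n,f['vertical_fov'],f['cx'],f['cy'],ray(f,280,210))
    cv2.imwrite(f'pics/{n}0.png',cv2.resize(f['frame'][:,:,::-1],(800,600)))
E
```

```text
scene 56.40893046838896 277.48687279661067 209.02176584866046 (array([-79.09457616, 765.69810274, 735.38763129]), array([ 0.52801782, -0.68046351, -0.50810098]))
top 48.09783356331245 280.94143750654774 215.54328641810883 (array([ 388.25366304,  -34.58424511, 1782.66594165]), array([ 0.09405099,  0.0135375 , -0.99547534]))
```

View pics/scene0.png

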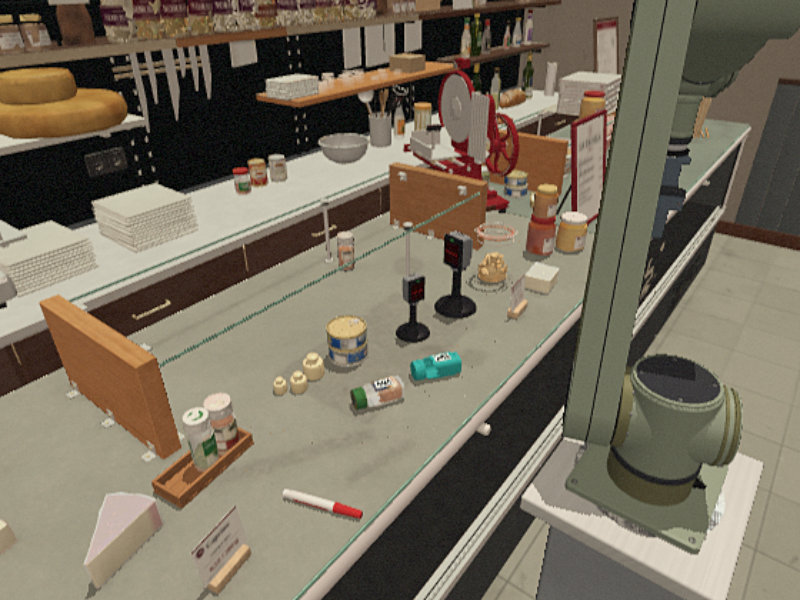

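View pics/top0.png

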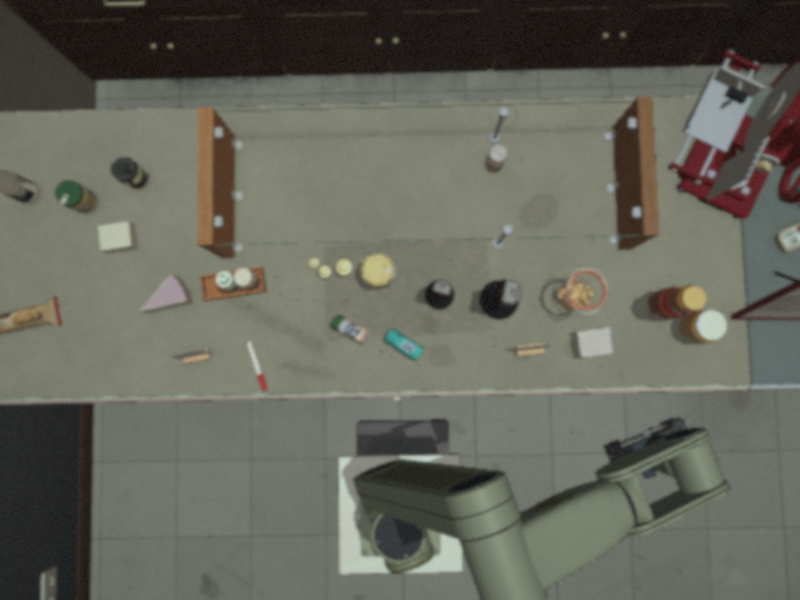

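The scene shows the green-capped jar at about (377,393), lying left of a turquoise look-alike at (437,367). There are two scanners, at (413,305) and (457,275). In the top view they are at (349,328), (440,293) and (500,298). Next I'll take a closer look and measure.

```bash
python3 - <<'E'
from h import *
s,t=load('scene'),load('top')
a=cv2.resize(t['frame'][175:260,220:375,::-1],(775,425)[:2],interpolation=cv2.INTER_CUBIC)
b=cv2.resize(s['frame'][155:295,225:345,::-1],(514,600),interpolation=cv2.INTER_CUBIC)
cv2.imwrite('pics/tc.png',a);cv2.imwrite('pics/sc.png',b)
g=lambda f,r,m:None
# feet: dark mask in top
F=t['frame'].astype(int)
for (x0,x1) in((290,322),(328,368)):
    m=np.zeros(F.shape[:2],np.uint8); m[185:230,x0:x1]=(F.max(2)<60)[185:230,x0:x1]
    ys,xs=np.nonzero(m); print('dark',xs.min(),xs.max(),ys.min(),ys.max(),
      onz(t,xs.min(),(ys.min()+ys.max())/2,5).round(),onz(t,xs.max()+1,(ys.min()+ys.max())/2,5).round())
hsv=cv2.cvtColor(t['frame'],cv2.COLOR_RGB2HSV)
m=np.zeros(F.shape[:2],np.uint8); m[215:245,228:262]=1
G=(m>0)&(hsv[...,0]>40)&(hsv[...,0]<85)&(hsv[...,1]>90); ys,xs=np.nonzero(G); print('green',len(xs),xs.mean(),ys.mean(),onz(t,xs.mean(),ys.mean(),25).round(1))
hs=cv2.cvtColor(s['frame'],cv2.COLOR_RGB2HSV)
G=(hs[...,0]>40)&(hs[...,0]<85)&(hs[...,1]>90); G[:, :235]=0;G[:,285:]=0;G[:255]=0;G[300:]=0
ys,xs=np.nonzero(G);print('green scene',len(xs),xs.mean(),ys.mean(),onz(s,xs.mean(),ys.mean(),22).round(1))
E
```

```text
dark 297 316 198 215 [568. -75.   5.] [ 567. -151.    5.]
dark 335 361 197 222 [ 554. -219.    5.] [ 552. -321.    5.]
green 19 234.94736842105263 224.8421052631579 [501.8 159.1  25. ]
green scene 106 252.02830188679246 278.02830188679246 [498.1 151.   22. ]
```

View pics/tc.png

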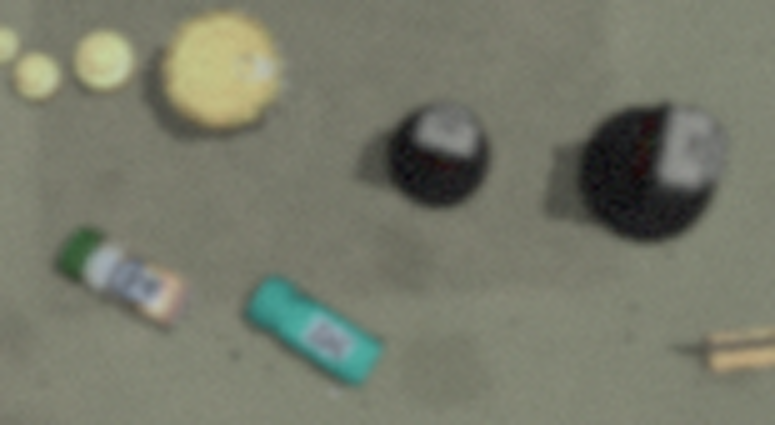

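View pics/sc.png

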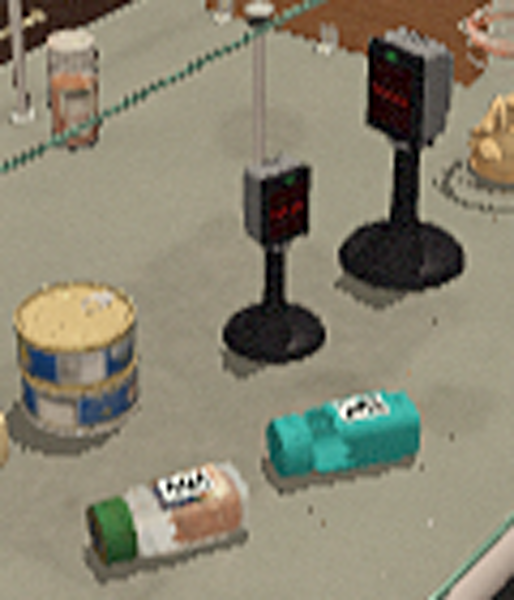

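The larger right-hand scanner is the one meant: its foot measures about 104 mm across and its window looks left. The jar lies with its cap to the upper left, from crop (62,245) to (182,308). Now I'll measure both with masks.

```bash
cat > m1.py <<'E'
from h import *
t=load('top');s=load('scene');F=t['frame'].astype(float)
def blob(f,x0,x1,y0,y1,th,dark=False):
    F=cv2.cvtColor(f['frame'],cv2.COLOR_RGB2LAB).astype(float)
    sub=F[y0:y1,x0:x1]; bg=np.median(sub.reshape(-1,3),0); d=sub-bg
    dist=np.hypot(np.hypot(d[...,1],d[...,2])*1.5,np.maximum(d[...,0],0))
    m=(dist>th).astype(np.uint8); m=cv2.morphologyEx(m,cv2.MORPH_CLOSE,np.ones((3,3)))
    c=max(cv2.findContours(m,cv2.RETR_EXTERNAL,cv2.CHAIN_APPROX_NONE)[0],key=cv2.contourArea)
    return c.reshape(-1,2)+[x0,y0]
c=blob(t,226,264,214,248,14)
r=cv2.minAreaRect(np.float32(c)); b=cv2.boxPoints(r); print('jar rect',r)
W=np.array([onz(t,*p,25) for p in b]);print(W.round(0));print('ctr',onz(t,*r[0],25))
e=[np.linalg.norm(W[i]-W[(i+1)%4]) for i in range(4)];print('edges',np.round(e))
i=int(np.argmax(e[:2]));d=W[i]-W[i+1]; d*=np.sign(d[1]);print('axis az',np.degrees(np.arctan2(d[1],d[0])))
# head top: grey box in top
g=F.min(2);sat=F.max(2)-F.min(2)
m=np.zeros(g.shape,np.uint8); m[190:216,346:370]=((g>85)&(sat<25))[190:216,346:370]
for row in t['frame'][193:216,344:368].mean(2).astype(int): print(*row)
E
python3 m1.py; python3 -c "
from workcell import env; s=env.state(); print(s)"
```

```text
jar rect ((244.10003662109375, 229.30001831054688), (24.59674644470215, 9.391485214233398), 26.56505012512207)
[[490. 174.  25.]
 [521. 158.  25.]
 [479.  76.  25.]
 [448.  92.  25.]]
ctr [484.40437586 124.99674837  25.        ]
edges [35. 92. 35. 92.]
axis az 62.40222955608291
124 121 124 124 122 123 121 121 121 121 124 124 124 124 123 123 123 125 122 125 125 122 123 124
123 124 123 122 119 122 118 116 112 113 118 121 124 123 120 120 122 121 126 125 123 125 123 122
117 112 113 109 109 107 106 100 91 90 104 113 117 117 116 117 123 122 125 124 123 124 123 122
100 87 79 78 76 76 74 66 60 68 90 108 113 110 108 112 117 120 121 121 120 124 123 122
70 54 48 45 42 43 41 39 43 68 94 113 121 118 116 120 118 118 119 121 119 123 124 123
41 37 35 34 29 26 27 30 43 73 104 125 134 131 132 132 130 123 117 117 121 119 124 121
35 27 33 31 26 25 28 32 48 80 107 127 135 138 139 138 137 129 118 111 116 122 122 119
31 30 34 38 29 22 23 31 54 85 114 131 136 135 136 138 137 128 115 105 109 116 119 123
23 25 32 36 21 25 29 36 61 94 117 135 136 133 129 128 131 126 113 105 111 115 123 123
32 32 30 30 28 26 29
[... 1133 characters left out ...]
7 117 122 125 125 127
{'time_s': 0.1, 'qpos': array([-7.10462506e+01,  1.83482578e+01,  8.96988704e+01, -8.88188100e-04,
        7.20432874e+01, -1.14570844e+00]), 'qvel': array([-0.00280159, -0.03003048, -0.14854421, -0.10017409, -0.03294902,
       -0.05099004]), 'effort': array([ 3.98797802e-04, -4.13334346e+01, -2.32510865e+01,  7.30122020e-02,
        4.22905257e-02, -5.64320771e-05]), 'ee_pos': array([ 197.45322953, -539.56245877,  213.20524168]), 'ee_rot': array([-1.79909586e+02, -9.63540046e-04,  2.00997316e+01]), 'force': array([ 0.16700273,  0.10340613, -0.5630511 ]), 'torque': array([-0.00136902, -0.0001402 , -0.00979289]), 'gripper_force': 0.0, 'gripper_width': 91.12208457335223}
```

>>> send_rows --motion '[{"tx": 0.0625,"ty": -0.066,"gripper": -1},{"tx": 0.0625,"ty": -0.066},{"tx": 0.0625,"ty": -0.066},{"tx": 0.0625,"ty": -0.066},{"tx": 0.0625,"ty": -0.066},{"tx": 0.0625,"ty": -0.066},{"tx": 0.0625,"ty": -0.066},{"tx": 0.0625,"ty": -0.066},{"tx": 0.0625,"ty": -0.066},{"tx": 0.0625,"ty": -0.066},{"tx": 0.0625,"ty": -0.066},{"tx": 0.0625,"ty": -0.066}]'

```text
invalid input at $.motion[0]: expected keys tx, ty, tz, rx, ry, rz, gripper
```

```bash
cat > st.py <<'E'
from workcell import env
import numpy as np,json
s=env.state()
open('log.jsonl','a').write(json.dumps([list(s['qpos']),list(s['ee_pos']),list(s['ee_rot'])])+'\n')
for k in('time_s','qpos','ee_pos','ee_rot','force','gripper_width','gripper_force'): print(k,np.round(s[k],1),end=' ')
print('torque',np.round(s['torque'],2))
E
python3 st.py
```

```text
time_s 0.1 qpos [-71.   18.3  89.7  -0.   72.   -1.1] ee_pos [ 197.5 -539.6  213.2] ee_rot [-179.9   -0.    20.1] force [ 0.2  0.1 -0.6] gripper_width 91.1 gripper_force 0.0 torque [-0.   -0.   -0.01]
```

>>> send_rows --motion '[{"tx": 0.0625,"ty": -0.066},{"tx": 0.0625,"ty": -0.066},{"tx": 0.0625,"ty": -0.066},{"tx": 0.0625,"ty": -0.066},{"rz": -0.28},{"rz": -0.28},{"rz": -0.28},{"rz": -0.28},{"rz": -0.29},{"ry": -0.28},{"ry": -0.28},{"ry": -0.28}]'

```text
invalid input at $.motion[0]: expected keys tx, ty, tz, rx, ry, rz, gripper
```

```bash
python3 st.py
```

```text
time_s 0.1 qpos [-71.   18.3  89.7  -0.   72.   -1.1] ee_pos [ 197.5 -539.6  213.2] ee_rot [-179.9   -0.    20.1] force [ 0.2  0.1 -0.6] gripper_width 91.1 gripper_force 0.0 torque [-0.   -0.   -0.01]
```

All seven keys are needed in every row.

>>> send_rows --motion '[{"tx": 0.0625,"ty": -0.066,"tz": 0,"rx": 0,"ry": 0,"rz": 0,"gripper": -1},{"tx": 0.0625,"ty": -0.066,"tz": 0,"rx": 0,"ry": 0,"rz": 0,"gripper": -1},{"tx": 0.0625,"ty": -0.066,"tz": 0,"rx": 0,"ry": 0,"rz": 0,"gripper": -1},{"tx": 0.0625,"ty": -0.066,"tz": 0,"rx": 0,"ry": 0,"rz": 0,"gripper": -1},{"tx": 0.0625,"ty": -0.066,"tz": 0,"rx": 0,"ry": 0,"rz": 0,"gripper": -1},{"tx": 0.0625,"ty": -0.066,"tz": 0,"rx": 0,"ry": 0,"rz": 0,"gripper": -1},{"tx": 0.0625,"ty": -0.066,"tz": 0,"rx": 0,"ry": 0,"rz": 0,"gripper": -1},{"tx": 0.0625,"ty": -0.066,"tz": 0,"rx": 0,"ry": 0,"rz": 0,"gripper": -1},{"tx": 0.0625,"ty": -0.066,"tz": 0,"rx": 0,"ry": 0,"rz": 0,"gripper": -1},{"tx": 0.0625,"ty": -0.066,"tz": 0,"rx": 0,"ry": 0,"rz": 0,"gripper": -1},{"tx": 0.0625,"ty": -0.066,"tz": 0,"rx": 0,"ry": 0,"rz": 0,"gripper": -1},{"tx": 0.0625,"ty": -0.066,"tz": 0,"rx": 0,"ry": 0,"rz": 0,"gripper": -1}]'

```text
time_s: 1.6
ee_pos: [413.9, -37.8, 213.8]
ee_rot: [180.0, 0.0, 20.1]
force: [0.5, -0.4, 0.3]
gripper_width: 91.1
gripper_force: 0.0
```

```bash
python3 st.py
```

```text
time_s 1.6 qpos [ -6.8   3.8 108.5  -0.   67.7  63.1] ee_pos [413.9 -37.8 213.8] ee_rot [180.    0.   20.1] force [ 0.5 -0.4  0.3] gripper_width 91.1 gripper_force 0.0 torque [-0.08 -0.04 -0.07]
```

>>> send_rows --motion '[{"tx": 0.0625,"ty": -0.066,"tz": 0,"rx": 0,"ry": 0,"rz": 0,"gripper": -1},{"tx": 0.0625,"ty": -0.066,"tz": 0,"rx": 0,"ry": 0,"rz": 0,"gripper": -1},{"tx": 0.0625,"ty": -0.066,"tz": 0,"rx": 0,"ry": 0,"rz": 0,"gripper": -1},{"tx": 0.0625,"ty": -0.066,"tz": 0,"rx": 0,"ry": 0,"rz": 0,"gripper": -1},{"tx": 0,"ty": 0,"tz": 0,"rx": 0,"ry": 0,"rz": -0.28,"gripper": -1},{"tx": 0,"ty": 0,"tz": 0,"rx": 0,"ry": 0,"rz": -0.28,"gripper": -1},{"tx": 0,"ty": 0,"tz": 0,"rx": 0,"ry": 0,"rz": -0.28,"gripper": -1},{"tx": 0,"ty": 0,"tz": 0,"rx": 0,"ry": 0,"rz": -0.28,"gripper": -1},{"tx": 0,"ty": 0,"tz": 0,"rx": 0,"ry": 0,"rz": -0.29,"gripper": -1},{"tx": 0,"ty": 0,"tz": 0,"rx": 0,"ry": -0.28,"rz": 0,"gripper": -1},{"tx": 0,"ty": 0,"tz": 0,"rx": 0,"ry": -0.28,"rz": 0,"gripper": -1},{"tx": 0,"ty": 0,"tz": 0,"rx": 0,"ry": -0.28,"rz": 0,"gripper": -1}]'

```text
time_s: 3.1
ee_pos: [485.8, 127.7, 214.2]
ee_rot: [179.9, 25.4, 62.4]
force: [0.2, -0.1, -0.3]
gripper_width: 91.2
gripper_force: 0.0
```

```bash
python3 st.py; cat > fk.py <<'E'
from h import *
import json
from scipy.optimize import least_squares
E_=lambda r:R.from_euler('xyz',r,degrees=True)
def fk(q,p):
    a,d1,L2,a3,L3,L6=p; y=lambda d:R.from_euler('y',d,degrees=True); z=lambda d:R.from_euler('z',d,degrees=True)
    r=z(q[0]); x=r.apply([a,0,d1]); r=r*y(q[1]); x=x+r.apply([0,0,L2]); r=r*y(q[2]); x=x+r.apply([a3,0,L3])
    r=r*z(S4*q[3])*y(q[4]); x=x+r.apply([0,0,L6]); return x,r*z(90+S6*q[5]) if 0 else r*z(S6*q[5]+OFF)
S4,S6,OFF=1,1,-90
E
python3 - <<'E'
import fk; from fk import *
D=[json.loads(l) for l in open('log.jsonl')][1:]
for s4 in(1,-1):
  for s6 in(1,-1):
    for off in(90,-90):
      fk.S4,fk.S6,fk.OFF=s4,s6,off
      print(s4,s6,off,[round(np.degrees((E_(d[2]).inv()*fk.fk(d[0],[0,0,0,0,0,0])[1]).magnitude()),1) for d in D])
E
```

```text
time_s 3.1 qpos [ 23.8  22.5  88.  -15.6  89.9  54.2] ee_pos [485.8 127.7 214.2] ee_rot [179.9  25.4  62.4] force [ 0.2 -0.1 -0.3] gripper_width 91.2 gripper_force 0.0 torque [ 0.16 -0.2  -0.02]Traceback (most recent call last):
  File "<stdin>", line 7, in <module>
AttributeError: 'function' object has no attribute 'fk'
```

```bash
cat > mv.py <<'E'
# shift needed in tool axes, in row units, to bring TCP to given point
import sys
from fk import *
from workcell import env
s=env.state(); r=E_(s['ee_rot'])
def to(p): d=r.inv().apply(np.array(p)-s['ee_pos'])/500; print('shift',d.round(4)); return d
E
sed -i 's/^S4,/S4,/' fk.py
python3 - <<'E'
import fk as M; from h import *; import json
E_=M.E_
D=[json.loads(l) for l in open('log.jsonl')][1:]
for s4 in(1,-1):
  for s6 in(1,-1):
    for off in(90,-90):
      M.S4,M.S6,M.OFF=s4,s6,off
      print(s4,s6,off,[round(np.degrees((E_(d[2]).inv()*M.fk(d[0],[0,0,0,0,0,0])[1]).magnitude()),1) for d in D])
E
python3 -c "
from mv import *
to([480.3,117.9,9.8])"
```

```text
1 1 90 [np.float64(0.0), np.float64(0.0), np.float64(0.0)]
1 1 -90 [np.float64(180.0), np.float64(180.0), np.float64(180.0)]
1 -1 90 [np.float64(2.3), np.float64(126.2), np.float64(108.5)]
1 -1 -90 [np.float64(177.7), np.float64(53.8), np.float64(71.5)]
-1 1 90 [np.float64(0.0), np.float64(0.0), np.float64(31.2)]
-1 1 -90 [np.float64(180.0), np.float64(180.0), np.float64(179.9)]
-1 -1 90 [np.float64(2.3), np.float64(126.2), np.float64(111.4)]
-1 -1 -90 [np.float64(177.7), np.float64(53.8), np.float64(77.3)]
shift [ 0.1552 -0.0011  0.3789]
```

>>> send_rows --motion '[{"tx": 0.0776,"ty": -0.0005,"tz": 0,"rx": 0,"ry": 0,"rz": 0,"gripper": -1},{"tx": 0.0776,"ty": -0.0006,"tz": 0,"rx": 0,"ry": 0,"rz": 0,"gripper": -1},{"tx": 0,"ty": 0,"tz": 0.06,"rx": 0,"ry": 0,"rz": 0,"gripper": -1},{"tx": 0,"ty": 0,"tz": 0.06,"rx": 0,"ry": 0,"rz": 0,"gripper": -1},{"tx": 0,"ty": 0,"tz": 0.06,"rx": 0,"ry": 0,"rz": 0,"gripper": -1},{"tx": 0,"ty": 0,"tz": 0.06,"rx": 0,"ry": 0,"rz": 0,"gripper": -1},{"tx": 0,"ty": 0,"tz": 0.04,"rx": 0,"ry": 0,"rz": 0,"gripper": -1},{"tx": 0,"ty": 0,"tz": 0.02,"rx": 0,"ry": 0,"rz": 0,"gripper": -1}]'

```text
time_s: 4.1
ee_pos: [487.3, 132.9, 44.1]
ee_rot: [-179.9, 25.3, 62.4]
force: [-0.1, 0.6, -0.1]
gripper_width: 91.2
gripper_force: 0.0
```

```bash
sed -i 's/OFF=1,1,-90/OFF=1,1,90/' fk.py; python3 st.py; python3 - <<'E'
from h import *
from mv import to
f=grab('scene');t=grab('top')
a=cv2.resize(f['frame'][190:310,200:340,::-1],(560,480),interpolation=cv2.INTER_CUBIC)
cv2.imwrite('pics/g1.png',a)
to([480.3,117.9,9.8])
E
```

```text
time_s 4.1 qpos [ 24.   32.2  99.1 -16.3  69.9  60.2] ee_pos [487.3 132.9  44.1] ee_rot [-179.9   25.3   62.4] force [-0.1  0.6 -0.1] gripper_width 91.2 gripper_force 0.0 torque [ 0.21 -0.15 -0.06]
shift [-0.0007  0.0016  0.0761]
```

View pics/g1.png

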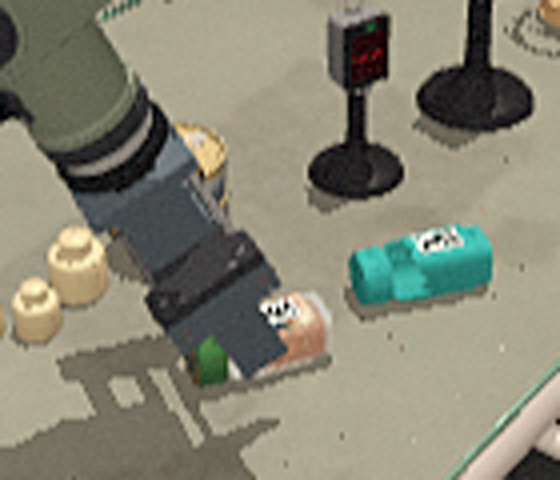

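The fingers straddle the jar just below its green cap, which is at crop (212,360). I'll go down the remaining 38 mm and close.

>>> send_rows --motion '[{"tx": 0,"ty": 0.001,"tz": 0.03,"rx": 0,"ry": 0,"rz": 0,"gripper": -1},{"tx": 0,"ty": 0,"tz": 0.025,"rx": 0,"ry": 0,"rz": 0,"gripper": -1},{"tx": 0,"ty": 0,"tz": 0.015,"rx": 0,"ry": 0,"rz": 0,"gripper": -1},{"tx": 0,"ty": 0,"tz": 0.005,"rx": 0,"ry": 0,"rz": 0,"gripper": -1},{"tx": 0,"ty": 0,"tz": 0,"rx": 0,"ry": 0,"rz": 0,"gripper": 1},{"tx": 0,"ty": 0,"tz": 0,"rx": 0,"ry": 0,"rz": 0,"gripper": 1},{"tx": 0,"ty": 0,"tz": 0,"rx": 0,"ry": 0,"rz": 0,"gripper": 1},{"tx": 0,"ty": 0,"tz": 0,"rx": 0,"ry": 0,"rz": 0,"gripper": 1},{"tx": 0,"ty": 0,"tz": 0,"rx": 0,"ry": 0,"rz": 0,"gripper": 1}]' --grip_force 20

```text
time_s: 5.32
ee_pos: [481.2, 119.2, 11.3]
ee_rot: [180.0, 25.2, 62.4]
force: [-0.6, -0.1, -0.7]
gripper_width: 44.3
gripper_force: 0.0
```

```bash
python3 st.py; cat > ik.py <<'E'
import fk as M; from h import *; import json
from scipy.optimize import least_squares
D=[json.loads(l) for l in open('log.jsonl')]
f=lambda p:np.ravel([M.fk(d[0],p)[0]-d[1] for d in D])
s=least_squares(f,[0,300,400,0,400,200],loss='linear'); P=s.x
LO=np.array([-177.97,-48.28,12.27,-77.06,2.81,-146.56]);HI=np.array([177.97,115.42,149.76,257.06,150.46,146.56])
def ik(x,r,q0):
    def e(q):
        a,b=M.fk(q,P); return np.r_[(a-x)/10,(r.inv()*b).as_rotvec()*20]
    k=least_squares(e,np.clip(q0,LO+1,HI-1),bounds=(LO,HI)); return k.x,np.abs(k.fun).max()
E
python3 - <<'E'
from ik import *
print(P.round(1),np.abs(s.fun).max())
from workcell import env; st=env.state(); q=st['qpos']
# after standing: tool x up, y az-27.6; tool z az 62.4, -25 below horizontal
r0=M.E_(st['ee_rot']); 
for place in([484,125],[450,200],[550,100]):
  for rz in(0,-25,-45):
    r=R.from_euler('z',rz,degrees=True)*r0*R.from_euler('y',90,degrees=True)
    x=np.array([*place,55.])+r.apply([0,0,19])
    for dz in(0,100):
      k,e=ik(x+[0,0,dz],r,q); print(place,rz,dz,k.round(0),round(e,2))
E
```

```text
time_s 5.3 qpos [ 23.1  33.7 102.3 -17.3  65.   61. ] ee_pos [481.2 119.2  11.3] ee_rot [180.   25.2  62.4] force [-0.6 -0.1 -0.7] gripper_width 44.3 gripper_force 0.0 torque [ 0.23 -0.19  0.01]
[  1.9 134.5 571.5  32.2 420.5 302.1] 11.957901401575924
[484, 125] 0 0 [-16.  36. 134.  97.  63. -79.] 0.0
[484, 125] 0 100 [-16.  22. 131.  88.  62. -60.] 0.0
[484, 125] -25 0 [ -6.  37. 147. 138.  68. -93.] 0.0
[484, 125] -25 100 [ -6.  17. 143. 127.  51. -72.] 0.0
[484, 125] -45 0 [ 11.  34. 150. 173.  66. -90.] 1.01
[484, 125] -45 100 [ 11.  15. 148. 173.  48. -88.] 0.0
[450, 200] 0 0 [ -5.  36. 140. 111.  63. -86.] 0.0
[450, 200] 0 100 [ -5.  19. 137. 100.  58. -64.] 0.0
[450, 200] -25 0 [  9.  36. 150. 151.  68. -92.] 0.62
[450, 200] -25 100 [ 10.  15. 147. 147.  49. -79.] 0.0
[450, 200] -45 0 [ 32.  33. 150. 196.  64. -90.] 1.17
[450, 200] -45 100 [ 25.   2. 132. -52.   3. 147.] 7.15
[550, 100] 0 0 [-16.  38. 124.  92.  63. -70.] 0.0
[550, 100] 0 100 [-16.  26. 122.  85.  63. -54.] 0.0
[550, 100] -25 0 [ -9.  36. 138. 131.  61. -85.] 0.0
[550, 100] -25 100 [ -9.  20. 134. 120.  49. -66.] 0.0
[550, 100] -45 0 [  4.  36. 144. 167.  65. -90.] 0.0
[550, 100] -45 100 [  4.  18. 140. 163.  44. -83.] 0.0
```

```bash
python3 - <<'E'
from ik import *
print(s.fun.reshape(-1,3).round(1), s.cost)
from workcell import env; st=env.state(); q=st['qpos']
r0=M.E_(st['ee_rot']); g=np.array(st['ee_pos'])-r0.apply([0,0,19])
for lift,dx,dy in((100,0,0),(100,50,0),(150,0,0)):
  qq=q
  for a in range(0,91,10):
    r=r0*R.from_euler('y',a,degrees=True); x=g+[dx,dy,lift]+r.apply([0,0,19])
    qq,e=ik(x,r,qq); print(lift,dx,a,qq.round(0),round(e,2))
E
python3 st.py|head -1
```

```text
[[-12.   -0.6   0.9]
 [-12.   -0.6   0.9]
 [ -0.3 -11.5  -0.2]
 [  6.6   0.2  -1.9]
 [  1.4  -2.2  -0.1]
 [  0.1  -2.6   0.4]] 241.55627515985105
100 0 0 [ 23.  27.  97. -16.  77.  57.] 0.0
100 0 10 [ 20.  23. 101. -11.  68.  53.] 0.0
100 0 20 [ 17.  19. 105.  -4.  59.  47.] 0.0
100 0 30 [ 13.  16. 109.   5.  51.  37.] 0.0
100 0 40 [  8.  15. 114.  17.  44.  24.] 0.0
100 0 50 [  3.  14. 118.  34.  40.   6.] 0.0
100 0 60 [ -2.  14. 122.  53.  40. -16.] 0.0
100 0 70 [ -7.  17. 126.  70.  45. -36.] 0.0
100 0 80 [-12.  20. 129.  83.  52. -52.] 0.0
100 0 90 [-15.  26. 132.  91.  62. -65.] 0.0
100 50 0 [ 22.  30.  90. -16.  79.  55.] 0.0
100 50 10 [ 19.  27.  94. -11.  70.  51.] 0.0
100 50 20 [15. 23. 99. -4. 62. 45.] 0.0
100 50 30 [ 11.  20. 103.   5.  53.  36.] 0.0
100 50 40 [  7.  19. 107.  17.  47.  24.] 0.0
100 50 50 [  3.  18. 112.  33.  42.   7.] 0.0
100 50 60 [ -2.  18. 116.  51.  42. -13.] 0.0
100 50 70 [ -6.  20. 120.  68.  45. -32.] 0.0
100 50 80 [-10.  23. 123.  81.  52. -48.] 0.0
100 50 90 [-14.  28. 126.  90.  61. -60.] 0.0
150 0 0 [ 23.  24.  94. -16.  83.  56.] 0.0
150 0 10 [ 20.  20.  98. -11.  74.  52.] 0.0
150 0 20 [ 17.  16. 101.  -4.  66.  46.] 0.0
150 0 30 [ 13.  13. 106.   4.  58.  38.] 0.0
150 0 40 [  8.  11. 110.  15.  51.  27.] 0.0
150 0 50 [  3.  10. 114.  30.  47.  12.] 0.0
150 0 60 [ -2.  10. 118.  46.  45.  -6.] 0.0
150 0 70 [ -7.  11. 123.  63.  48. -25.] 0.0
150 0 80 [-12.  15. 126.  76.  54. -41.] 0.0
150 0 90 [-15.  19. 130.  86.  62. -55.] 0.0
time_s 5.3 qpos [ 23.1  33.7 102.3 -17.3  65.   61. ] ee_pos [481.2 119.2  11.3] ee_rot [180.   25.2  62.4] force [-0.6 -0.1 -0.7] gripper_width 44.3 gripper_force 0.0 torque [ 0.23 -0.19  0.01]
```

>>> send_rows --motion '[{"tx": 0,"ty": 0,"tz": 0,"rx": 0,"ry": 0,"rz": 0,"gripper": 1},{"tx": 0,"ty": 0,"tz": 0,"rx": 0,"ry": 0,"rz": 0,"gripper": 1}]'

```text
time_s: 5.58
ee_pos: [481.3, 119.2, 11.3]
ee_rot: [180.0, 25.2, 62.4]
force: [0.5, 0.5, -0.3]
gripper_width: 39.8
gripper_force: 19.9
```

Gripped on the flats at 39.8 mm. Now I'll lift and turn it upright.

>>> send_rows --motion '[{"tx": -0.014,"ty": 0,"tz": -0.03,"rx": 0,"ry": 0,"rz": 0,"gripper": 1},{"tx": -0.014,"ty": 0,"tz": -0.03,"rx": 0,"ry": 0,"rz": 0,"gripper": 1},{"tx": -0.014,"ty": 0,"tz": -0.03,"rx": 0,"ry": 0,"rz": 0,"gripper": 1},{"tx": -0.014,"ty": 0,"tz": -0.03,"rx": 0,"ry": 0,"rz": 0,"gripper": 1},{"tx": -0.014,"ty": 0,"tz": -0.03,"rx": 0,"ry": 0,"rz": 0,"gripper": 1},{"tx": -0.014,"ty": 0,"tz": -0.03,"rx": 0,"ry": 0,"rz": 0,"gripper": 1},{"tx": 0,"ty": 0,"tz": 0,"rx": 0,"ry": 0.2,"rz": 0,"gripper": 1},{"tx": 0,"ty": 0,"tz": 0,"rx": 0,"ry": 0.2,"rz": 0,"gripper": 1},{"tx": 0,"ty": 0,"tz": 0,"rx": 0,"ry": 0.2,"rz": 0,"gripper": 1},{"tx": 0,"ty": 0,"tz": 0,"rx": 0,"ry": 0.2,"rz": 0,"gripper": 1}]' --grip_force 30

```text
time_s: 6.82
ee_pos: [481.3, 119.4, 111.4]
ee_rot: [180.0, 1.0, 62.4]
force: [-0.3, -0.9, -1.4]
gripper_width: 39.6
gripper_force: 29.9
```

```bash
python3 st.py
```

```text
time_s 6.8 qpos [ 13.1  16.9 108.   -1.   55.7  41.3] ee_pos [481.3 119.4 111.4] ee_rot [180.    1.   62.4] force [-0.3 -0.9 -1.4] gripper_width 39.6 gripper_force 29.9 torque [ 0.03 -0.06  0.03]
```

>>> send_rows --motion '[{"tx": 0,"ty": 0,"tz": 0,"rx": 0,"ry": 0.2,"rz": 0,"gripper": 1},{"tx": 0,"ty": 0,"tz": 0,"rx": 0,"ry": 0.2,"rz": 0,"gripper": 1},{"tx": 0,"ty": 0,"tz": 0,"rx": 0,"ry": 0.2,"rz": 0,"gripper": 1},{"tx": 0,"ty": 0,"tz": 0,"rx": 0,"ry": 0.2,"rz": 0,"gripper": 1},{"tx": 0,"ty": 0,"tz": 0,"rx": 0,"ry": 0.2,"rz": 0,"gripper": 1},{"tx": 0,"ty": 0,"tz": 0,"rx": 0,"ry": 0.2,"rz": 0,"gripper": 1},{"tx": 0,"ty": 0,"tz": 0,"rx": 0,"ry": 0.2,"rz": 0,"gripper": 1},{"tx": 0,"ty": 0,"tz": 0,"rx": 0,"ry": 0.2,"rz": 0,"gripper": 1},{"tx": 0,"ty": 0,"tz": 0,"rx": 0,"ry": 0.2,"rz": 0,"gripper": 1},{"tx": 0,"ty": 0,"tz": 0,"rx": 0,"ry": 0.2,"rz": 0,"gripper": 1},{"tx": 0,"ty": 0,"tz": 0,"rx": 0,"ry": 0.2,"rz": 0,"gripper": 1},{"tx": 0,"ty": 0,"tz": 0,"rx": 0,"ry": 0,"rz": 0,"gripper": 1}]'

```text
time_s: 8.32
ee_pos: [481.4, 118.6, 109.4]
ee_rot: [-179.6, -64.7, 62.0]
force: [0.3, 0.5, -0.9]
gripper_width: 39.3
gripper_force: 29.9
```

```bash
python3 st.py; python3 - <<'E'
from h import *
from mv import *
x=np.array(s['ee_pos']); r_=r.as_matrix(); print(r_.round(3)); print('grasp',x-19*r_[:,2])
f=grab('scene');t=grab('top')
a=cv2.resize(f['frame'][150:300,190:340,::-1],(600,600),interpolation=cv2.INTER_CUBIC)
cv2.imwrite('pics/g2.png',a)
E
```

```text
time_s 8.3 qpos [-25.6  28.5 135.6  84.5  65.2 -72.2] ee_pos [481.4 118.6 109.4] ee_rot [-179.6  -64.7   62. ] force [ 0.3  0.5 -0.9] gripper_width 39.3 gripper_force 29.9 torque [-0.66  0.27  0.06]
[[ 0.201  0.886  0.419]
 [ 0.377 -0.464  0.801]
 [ 0.904 -0.003 -0.427]]
grasp [473.48218167 103.36369683 117.49579421]
```

View pics/g2.png

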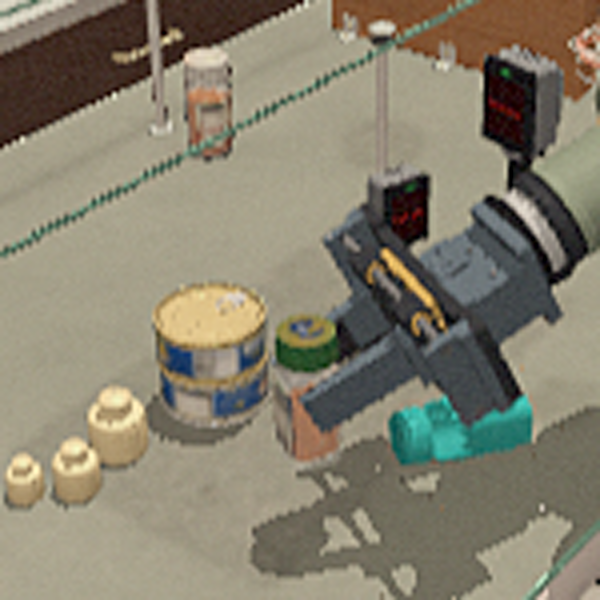

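The jar hangs upright, cap up, at crop (308,390), with the turquoise jar just behind the gripper. I'll shift forward 40 mm for clearance and lower.

>>> send_rows --motion '[{"tx": 0.0114,"ty": 0,"tz": 0.0241,"rx": 0,"ry": 0,"rz": 0,"gripper": 1},{"tx": 0.0114,"ty": 0,"tz": 0.0241,"rx": 0,"ry": 0,"rz": 0,"gripper": 1},{"tx": 0.0114,"ty": 0,"tz": 0.0241,"rx": 0,"ry": 0,"rz": 0,"gripper": 1},{"tx": -0.025,"ty": 0,"tz": 0.012,"rx": 0,"ry": 0,"rz": 0,"gripper": 1},{"tx": -0.025,"ty": 0,"tz": 0.012,"rx": 0,"ry": 0,"rz": 0,"gripper": 1},{"tx": -0.025,"ty": 0,"tz": 0.012,"rx": 0,"ry": 0,"rz": 0,"gripper": 1},{"tx": -0.015,"ty": 0,"tz": 0.007,"rx": 0,"ry": 0,"rz": 0,"gripper": 1},{"tx": -0.01,"ty": 0,"tz": 0.005,"rx": 0,"ry": 0,"rz": 0,"gripper": 1},{"tx": 0,"ty": 0,"tz": 0,"rx": 0,"ry": 0,"rz": 0,"gripper": 1},{"tx": 0,"ty": 0,"tz": 0,"rx": 0,"ry": 0,"rz": 0,"gripper": 1}]'

```text
time_s: 9.68
ee_pos: [500.2, 155.3, 55.5]
ee_rot: [179.9, -64.8, 62.5]
force: [0.6, -0.1, -0.2]
gripper_width: 39.3
gripper_force: 29.9
```

```bash
python3 st.py; python3 - <<'E'
from h import *
from mv import *
x=np.array(s['ee_pos']); r_=r.as_matrix(); g=x-19*r_[:,2];print('grasp',g, r_[2])
f=grab('scene');t=grab('top')
# predicted axis point and foot in scene
c=g+8*np.r_[r_[:2,2]/np.hypot(*r_[:2,2]),0]
p=proj(f,[c-[0,0,g[2]],c+[0,0,51]]); print(p)
u,v=p.mean(0).astype(int)
cv2.imwrite('pics/g3.png',cv2.resize(f['frame'][v-50:v+50,u-60:u+60,::-1],(600,500),interpolation=cv2.INTER_CUBIC)); print(u-60,v-50)
E
```

```text
time_s 9.7 qpos [-19.3  36.6 136.7  95.1  64.  -82.6] ee_pos [500.2 155.3  55.5] ee_rot [179.9 -64.8  62.5] force [ 0.6 -0.1 -0.2] gripper_width 39.3 gripper_force 29.9 torque [-0.66  0.33 -0.04]
grasp [492.24822074 140.03334052  63.59663919] [ 9.04935914e-01  5.91880226e-04 -4.25547460e-01]
[[253.87197441 283.67332585]
 [252.08670567 250.62396985]]
192 217
```

View pics/g3.png

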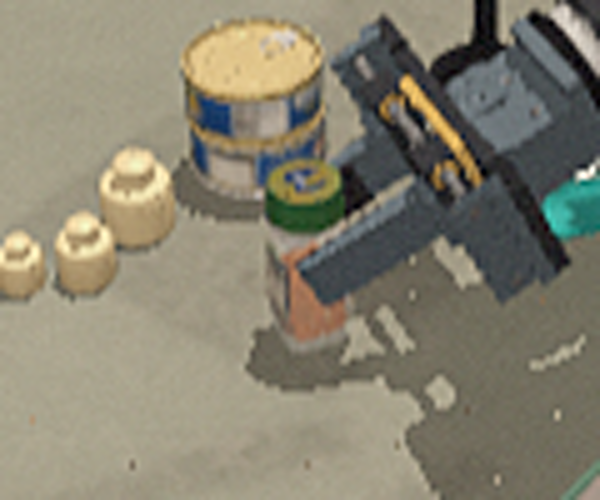

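The jar is upright and a few mm above the counter. I'll lower it gently until it touches.

>>> send_rows --motion '[{"tx": -0.0075,"ty": 0,"tz": 0.0035,"rx": 0,"ry": 0,"rz": 0,"gripper": 1},{"tx": -0.0055,"ty": 0,"tz": 0.0026,"rx": 0,"ry": 0,"rz": 0,"gripper": 1},{"tx": -0.0018,"ty": 0,"tz": 0.0008,"rx": 0,"ry": 0,"rz": 0,"gripper": 1},{"tx": 0,"ty": 0,"tz": 0,"rx": 0,"ry": 0,"rz": 0,"gripper": 1},{"tx": 0,"ty": 0,"tz": 0,"rx": 0,"ry": 0,"rz": 0,"gripper": 1}]'

```text
time_s: 10.4
ee_pos: [500.0, 156.0, 49.6]
ee_rot: [179.9, -65.2, 62.5]
force: [-4.8, -3.7, 10.7]
gripper_width: 39.5
gripper_force: 30.0
```

>>> send_rows --motion '[{"tx": -0.0018,"ty": 0,"tz": 0.0008,"rx": 0,"ry": 0,"rz": 0,"gripper": 1},{"tx": -0.0018,"ty": 0,"tz": 0.0008,"rx": 0,"ry": 0,"rz": 0,"gripper": 1},{"tx": 0,"ty": 0,"tz": 0,"rx": 0,"ry": 0,"rz": 0,"gripper": 1}]'

```text
time_s: 10.78
ee_pos: [500.1, 156.3, 49.5]
ee_rot: [179.9, -65.5, 62.5]
force: [-6.2, -8.7, 19.9]
gripper_width: 39.4
gripper_force: 30.0
```

>>> send_rows --motion '[{"tx": 0.0036,"ty": 0,"tz": -0.0016,"rx": 0,"ry": 0,"rz": 0,"gripper": 1},{"tx": 0,"ty": 0,"tz": 0,"rx": 0,"ry": 0,"rz": 0,"gripper": 1},{"tx": 0,"ty": 0,"tz": 0,"rx": 0,"ry": 0,"rz": 0,"gripper": -1},{"tx": 0,"ty": 0,"tz": 0,"rx": 0,"ry": 0,"rz": 0,"gripper": -1},{"tx": 0,"ty": 0,"tz": 0,"rx": 0,"ry": 0,"rz": 0,"gripper": -1},{"tx": 0,"ty": 0,"tz": 0,"rx": 0,"ry": 0,"rz": 0,"gripper": -1},{"tx": 0,"ty": 0,"tz": 0,"rx": 0,"ry": 0,"rz": 0,"gripper": -1},{"tx": 0,"ty": 0,"tz": 0,"rx": 0,"ry": 0,"rz": 0,"gripper": -1},{"tx": 0,"ty": 0,"tz": 0,"rx": 0,"ry": 0,"rz": 0,"gripper": -1}]'

```text
time_s: 11.9
ee_pos: [500.1, 155.2, 47.0]
ee_rot: [180.0, -64.8, 62.4]
force: [-1.2, -0.5, 0.1]
gripper_width: 91.2
gripper_force: 0.0
```

>>> send_rows --motion '[{"tx": 0,"ty": 0,"tz": -0.02,"rx": 0,"ry": 0,"rz": 0,"gripper": -1},{"tx": 0,"ty": 0,"tz": -0.04,"rx": 0,"ry": 0,"rz": 0,"gripper": -1},{"tx": 0,"ty": 0,"tz": -0.06,"rx": 0,"ry": 0,"rz": 0,"gripper": -1},{"tx": 0,"ty": 0,"tz": -0.06,"rx": 0,"ry": 0,"rz": 0,"gripper": -1},{"tx": 0,"ty": 0,"tz": -0.04,"rx": 0,"ry": 0,"rz": 0,"gripper": -1},{"tx": 0,"ty": 0,"tz": 0,"rx": 0,"ry": 0,"rz": 0,"gripper": -1}]'

```text
time_s: 12.65
ee_pos: [454.2, 65.6, 94.4]
ee_rot: [179.7, -64.8, 62.5]
force: [0.1, 0.2, 0.3]
gripper_width: 91.4
gripper_force: 0.0
```

```bash
python3 st.py; python3 - <<'E'
from h import *
from mv import *
r_=r.as_matrix(); print(r_.round(3))
f=grab('scene');t=grab('top')
for n,g,z0,box in(('s',f,101,(200,300,230,300)),('t',t,101,(215,260,200,245))):
    h=cv2.cvtColor(g['frame'],cv2.COLOR_RGB2HSV); m=((h[...,0]>40)&(h[...,0]<85)&(h[...,1]>90)).astype(np.uint8)
    a,b,c,d=box; k=np.zeros_like(m);k[c:d,a:b]=m[c:d,a:b]; ys,xs=np.nonzero(k)
    if len(xs): print(n,len(xs),xs.mean(),ys.mean(),xs.min(),xs.max(),ys.min(),ys.max(),onz(g,xs.mean(),ys.mean(),90).round(1))
A=cv2.resize(f['frame'][210:300,200:300,::-1],(400,360),interpolation=cv2.INTER_CUBIC)
B=cv2.resize(t['frame'][195:255,215:280,::-1],(390,360),interpolation=cv2.INTER_CUBIC)
cv2.imwrite('pics/g4.png',np.hstack([A,B]))
print(proj(t,[[499,153,0],[499,153,101]]),proj(f,[[499,153,0],[499,153,101]]))
E
```

```text
time_s 12.6 qpos [-34.8  30.7 136.1  77.2  67.  -75.9] ee_pos [454.2  65.6  94.4] ee_rot [179.7 -64.8  62.5] force [0.1 0.2 0.3] gripper_width 91.4 gripper_force 0.0 torque [-0.46  0.15  0.01]
[[ 0.197  0.885  0.422]
 [ 0.378 -0.466  0.8  ]
 [ 0.905  0.002 -0.426]]
s 86 255.77906976744185 260.7325581395349 245 295 237 265 [481.2 150.7  90. ]
[[237.293139   225.95092632]
 [234.31408441 224.26046863]] [[251.67341629 284.35542886]
 [249.99924319 255.38668915]]
```

View pics/g4.png

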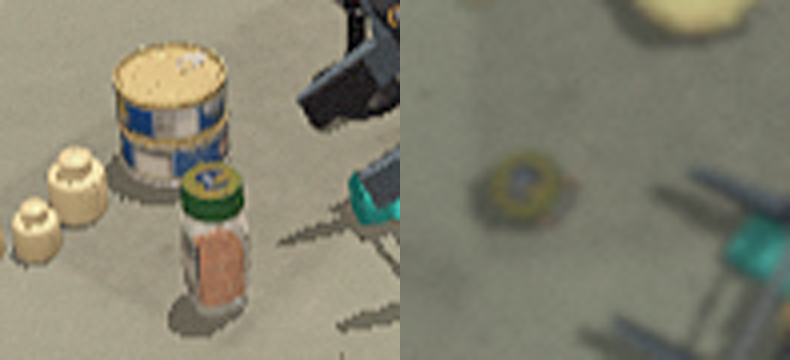

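The jar stands free. Its cap top is at scene pixel (252.6,255.4) and top pixel (235.5,225.9).

```bash
python3 - <<'E'
from h import *
from mv import *
f,t=load('scene'),load('top')
print(onz(f,252.6,255.4,101),onz(t,235.5,225.9,101),tri(f,(252.6,255.4),t,(235.5,225.9)))
# head top: edges
for p in[(354.5,203)]: print(onz(t,*p,199))
# scanner foot via dark pixels, top (initial dark box 335..361 x,197..222 y)
print('foot',onz(t,348.5,210,5), 'turq',onz(t,282.5,240.5,22))
from ik import *
q=np.array(s['qpos'])
def chain(q,ws,n=6):
    for x,rr in ws: 
        q,e=ik(np.array(x,float),rr,q); print(np.round(q,0),round(e,2))
    return q
down=lambda yaw:R.from_euler('xyz',[180,0,yaw],degrees=True)
x0=np.array(s['ee_pos']); 
seq=[(x0+[0,0,160],r*R.from_euler('y',-a,degrees=True)) for a in(0,20,40,65)]
q=chain(q,seq)
E
```

```text
[493.41647156 148.85842684 101.        ] [493.03133358 148.8042767  101.        ] (array([493.15628256, 148.89504373, 101.12335042]), np.float64(0.33510650379408624))
[ 556.69058816 -265.07255784  199.        ]
foot [ 551.12610209 -269.80531754    5.        ] turq [439.93068518 -17.90599049  22.        ]Traceback (most recent call last):
  File "<stdin>", line 10, in <module>
KeyError: 'qpos'
```

>>> send_rows --motion '[{"tx": 0.055,"ty": 0,"tz": -0.0255,"rx": 0,"ry": 0,"rz": 0,"gripper": -1},{"tx": 0.055,"ty": 0,"tz": -0.0255,"rx": 0,"ry": 0,"rz": 0,"gripper": -1},{"tx": 0.055,"ty": 0,"tz": -0.0255,"rx": 0,"ry": 0,"rz": 0,"gripper": -1},{"tx": 0.055,"ty": 0,"tz": -0.0255,"rx": 0,"ry": 0,"rz": 0,"gripper": -1},{"tx": 0,"ty": 0,"tz": 0,"rx": 0,"ry": -0.2,"rz": 0,"gripper": -1},{"tx": 0,"ty": 0,"tz": 0,"rx": 0,"ry": -0.2,"rz": 0,"gripper": -1},{"tx": 0,"ty": 0,"tz": 0,"rx": 0,"ry": -0.2,"rz": 0,"gripper": -1},{"tx": 0,"ty": 0,"tz": 0,"rx": 0,"ry": -0.2,"rz": 0,"gripper": -1},{"tx": 0,"ty": 0,"tz": 0,"rx": 0,"ry": -0.2,"rz": 0,"gripper": -1},{"tx": 0,"ty": 0,"tz": 0,"rx": 0,"ry": -0.2,"rz": 0,"gripper": -1},{"tx": 0,"ty": 0,"tz": 0,"rx": 0,"ry": -0.2,"rz": 0,"gripper": -1},{"tx": 0,"ty": 0,"tz": 0,"rx": 0,"ry": -0.2,"rz": 0,"gripper": -1}]'

```text
time_s: 14.25
ee_pos: [453.5, 68.6, 214.6]
ee_rot: [-179.9, -16.6, 62.5]
force: [-0.3, 0.1, -0.1]
gripper_width: 91.2
gripper_force: 0.0
```

>>> send_rows --motion '[{"tx": 0,"ty": 0,"tz": 0,"rx": 0,"ry": -0.2,"rz": 0,"gripper": -1},{"tx": 0,"ty": 0,"tz": 0,"rx": 0,"ry": -0.2,"rz": 0,"gripper": -1},{"tx": 0,"ty": 0,"tz": 0,"rx": 0,"ry": -0.16,"rz": 0,"gripper": -1},{"tx": 0,"ty": 0,"tz": 0,"rx": 0,"ry": 0,"rz": 0,"gripper": -1}]'

```text
time_s: 14.75
ee_pos: [454.0, 69.5, 214.1]
ee_rot: [-179.9, 0.0, 62.6]
force: [-0.5, -0.3, 0.2]
gripper_width: 91.1
gripper_force: 0.0
```

```bash
python3 st.py; python3 - <<'E'
from h import *
from mv import to
f,t=grab('scene'),grab('top')
# scanner foot: ellipse of dark pixels, corrected by casting contour points onto z=4 and circle-fitting
for g,(x0,x1,y0,y1) in((f,(300,340,200,225)),(t,(330,368,190,226))):
    k=np.zeros(g['frame'].shape[:2],np.uint8); k[y0:y1,x0:x1]=(g['frame'].max(2)<60)[y0:y1,x0:x1]
    c=max(cv2.findContours(k,cv2.RETR_EXTERNAL,cv2.CHAIN_APPROX_NONE)[0],key=cv2.contourArea).reshape(-1,2)
    w=np.array([onz(g,*p,5)[:2] for p in c]); best=None
    rng=np.random.default_rng(0)
    for _ in range(3000):   # RANSAC circle of the known radius 53
        a,b=w[rng.choice(len(w),2,False)];d=b-a;l=np.linalg.norm(d)
        if l<40 or l>104: continue
        for sg in(1,-1):
            ce=(a+b)/2+sg*np.array([-d[1],d[0]])/l*np.sqrt(52**2-l*l/4)
            n=(abs(np.linalg.norm(w-ce,axis=1)-52)<2.5).sum()
            if best is None or n>best[0]: best=(n,ce,len(w))
    print(best, (c.min(0),c.max(0)))
B=cv2.resize(t['frame'][185:235,325:380,::-1],(440,400),interpolation=cv2.INTER_CUBIC)
A=cv2.resize(f['frame'][155:230,295:340,::-1],(240,400),interpolation=cv2.INTER_CUBIC)
cv2.imwrite('pics/g5.png',np.hstack([A,B]))
for a in(0,): to([552,-270,260])
E
```

```text
time_s 14.8 qpos [  7.2   7.9 103.7   0.   68.6  34.6] ee_pos [454.   69.5 214.1] ee_rot [-179.9    0.    62.6] force [-0.5 -0.3  0.2] gripper_width 91.1 gripper_force 0.0 torque [-0.04 -0.03 -0.03]
(np.int64(45), array([ 551.61542493, -272.77208294]), 76) (array([304, 200], dtype=int32), array([332, 222], dtype=int32))
(np.int64(35), array([ 558.28699106, -268.77799201]), 79) (array([335, 197], dtype=int32), array([361, 222], dtype=int32))
shift [-0.5131  0.4859 -0.0925]
```

View pics/g5.png

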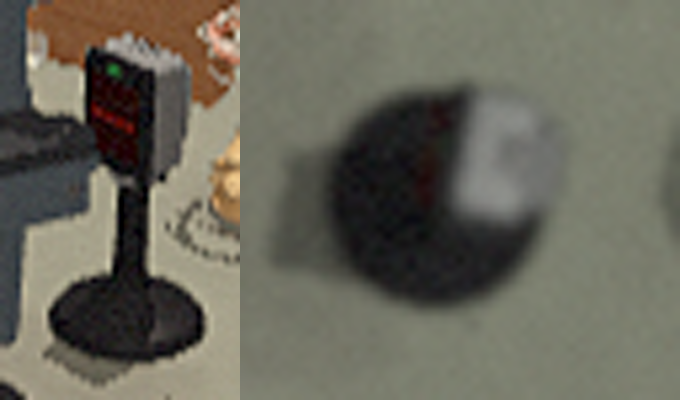

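The big scanner's foot is centred at crop (435,198), so its axis is at about (554,-271). The head's front edge shows the window looking at about 82° azimuth. I'll go above the head.

>>> send_rows --motion '[{"tx": -0.064,"ty": 0.0615,"tz": -0.0115,"rx": 0,"ry": 0,"rz": 0,"gripper": -1},{"tx": -0.064,"ty": 0.0615,"tz": -0.0115,"rx": 0,"ry": 0,"rz": 0,"gripper": -1},{"tx": -0.064,"ty": 0.0615,"tz": -0.0115,"rx": 0,"ry": 0,"rz": 0,"gripper": -1},{"tx": -0.064,"ty": 0.0615,"tz": -0.0115,"rx": 0,"ry": 0,"rz": 0,"gripper": -1},{"tx": -0.064,"ty": 0.0615,"tz": -0.0115,"rx": 0,"ry": 0,"rz": 0,"gripper": -1},{"tx": -0.064,"ty": 0.0615,"tz": -0.0115,"rx": 0,"ry": 0,"rz": 0,"gripper": -1},{"tx": -0.064,"ty": 0.0615,"tz": -0.0115,"rx": 0,"ry": 0,"rz": 0,"gripper": -1},{"tx": -0.064,"ty": 0.0615,"tz": -0.0115,"rx": 0,"ry": 0,"rz": 0,"gripper": -1},{"tx": 0,"ty": 0,"tz": 0,"rx": 0,"ry": 0,"rz": -0.216,"gripper": -1},{"tx": 0,"ty": 0,"tz": 0,"rx": 0,"ry": 0,"rz": -0.216,"gripper": -1},{"tx": 0,"ty": 0,"tz": 0,"rx": 0,"ry": 0,"rz": -0.216,"gripper": -1},{"tx": 0,"ty": 0,"tz": 0,"rx": 0,"ry": 0,"rz": 0,"gripper": -1}]'

```text
time_s: 16.35
ee_pos: [552.8, -273.6, 260.9]
ee_rot: [-180.0, -0.0, 81.7]
force: [-0.6, -0.3, -0.2]
gripper_width: 91.3
gripper_force: 0.0
```

```bash
python3 st.py; python3 - <<'E'
from mv import to
to([554.5,-271,165])
f=grab('scene'); cv2=__import__('cv2')
cv2.imwrite('pics/g6.png',cv2.resize(f['frame'][120:240,270:390,::-1],(600,600),interpolation=cv2.INTER_CUBIC))
E
```

```text
time_s 16.4 qpos [-27.4  20.8  79.1   0.   80.1 -19.1] ee_pos [ 552.8 -273.6  260.9] ee_rot [-180.    -0.    81.7] force [-0.6 -0.3 -0.2] gripper_width 91.3 gripper_force 0.0 torque [-0.03 -0.03  0.02]
shift [0.0055 0.0027 0.1917]Traceback (most recent call last):
  File "<stdin>", line 3, in <module>
NameError: name 'grab' is not defined
```

>>> send_rows --motion '[{"tx": 0.0055,"ty": 0.0027,"tz": 0.04,"rx": 0,"ry": 0,"rz": 0,"gripper": -1},{"tx": 0,"ty": 0,"tz": 0.04,"rx": 0,"ry": 0,"rz": 0,"gripper": -1},{"tx": 0,"ty": 0,"tz": 0.03,"rx": 0,"ry": 0,"rz": 0,"gripper": -1},{"tx": 0,"ty": 0,"tz": 0.03,"rx": 0,"ry": 0,"rz": 0,"gripper": -1},{"tx": 0,"ty": 0,"tz": 0.03,"rx": 0,"ry": 0,"rz": 0,"gripper": -1},{"tx": 0,"ty": 0,"tz": 0.02,"rx": 0,"ry": 0,"rz": 0,"gripper": -1},{"tx": 0,"ty": 0,"tz": 0,"rx": 0,"ry": 0,"rz": 0,"gripper": 1},{"tx": 0,"ty": 0,"tz": 0,"rx": 0,"ry": 0,"rz": 0,"gripper": 1},{"tx": 0,"ty": 0,"tz": 0,"rx": 0,"ry": 0,"rz": 0,"gripper": 1},{"tx": 0,"ty": 0,"tz": 0,"rx": 0,"ry": 0,"rz": 0,"gripper": 1},{"tx": 0,"ty": 0,"tz": 0,"rx": 0,"ry": 0,"rz": 0,"gripper": 1}]' --grip_force 8

```text
time_s: 17.73
ee_pos: [554.2, -270.7, 166.6]
ee_rot: [-179.9, 0.0, 81.8]
force: [-5.8, -0.0, 4.8]
gripper_width: 58.5
gripper_force: 7.7
```

```bash
python3 st.py
```

```text
time_s 17.7 qpos [-27.1  23.9  88.   -0.1  68.2 -18.9] ee_pos [ 554.2 -270.7  166.6] ee_rot [-179.9    0.    81.8] force [-5.8 -0.   4.8] gripper_width 58.5 gripper_force 7.7 torque [-0.06  1.07 -0.06]
```

>>> send_rows --motion '[{"tx": 0,"ty": -0.006,"tz": 0,"rx": 0,"ry": 0,"rz": 0,"gripper": 1},{"tx": 0,"ty": 0,"tz": 0,"rx": 0,"ry": 0,"rz": 0,"gripper": 1},{"tx": 0,"ty": 0,"tz": 0,"rx": 0,"ry": 0,"rz": 0,"gripper": 1}]'

```text
time_s: 18.1
ee_pos: [554.3, -270.4, 166.5]
ee_rot: [179.8, 0.0, 81.8]
force: [4.9, -0.6, -0.3]
gripper_width: 57.8
gripper_force: 7.8
```

```bash
python3 st.py
```

```text
time_s 18.1 qpos [-27.1  23.7  88.3   0.1  67.7 -19. ] ee_pos [ 554.3 -270.4  166.5] ee_rot [179.8   0.   81.8] force [ 4.9 -0.6 -0.3] gripper_width 57.8 gripper_force 7.8 torque [-0.02 -1.02 -0.01]
```

>>> send_rows --motion '[{"tx": 0,"ty": 0.003,"tz": 0,"rx": 0,"ry": 0,"rz": -0.2,"gripper": 1},{"tx": 0,"ty": 0,"tz": 0,"rx": 0,"ry": 0,"rz": -0.25,"gripper": 1},{"tx": 0,"ty": 0,"tz": 0,"rx": 0,"ry": 0,"rz": -0.25,"gripper": 1},{"tx": 0,"ty": 0,"tz": 0,"rx": 0,"ry": 0,"rz": -0.25,"gripper": 1},{"tx": 0,"ty": 0,"tz": 0,"rx": 0,"ry": 0,"rz": -0.25,"gripper": 1},{"tx": 0,"ty": 0,"tz": 0,"rx": 0,"ry": 0,"rz": -0.25,"gripper": 1},{"tx": 0,"ty": 0,"tz": 0,"rx": 0,"ry": 0,"rz": -0.25,"gripper": 1},{"tx": 0,"ty": 0,"tz": 0,"rx": 0,"ry": 0,"rz": -0.25,"gripper": 1},{"tx": 0,"ty": 0,"tz": 0,"rx": 0,"ry": 0,"rz": -0.25,"gripper": 1},{"tx": 0,"ty": 0,"tz": 0,"rx": 0,"ry": 0,"rz": -0.25,"gripper": 1}]'

```text
time_s: 19.35
ee_pos: [550.1, -271.4, 165.8]
ee_rot: [-179.8, -0.4, 155.5]
force: [-8.1, -2.7, 2.7]
gripper_width: 61.0
gripper_force: 8.7
```

```bash
python3 st.py
```

```text
time_s 19.4 qpos [-27.2  23.8  88.3  -0.3  68.3 -92.6] ee_pos [ 550.1 -271.4  165.8] ee_rot [-179.8   -0.4  155.5] force [-8.1 -2.7  2.7] gripper_width 61.0 gripper_force 8.7 torque [-0.49  1.33 -0.58]
```

>>> send_rows --motion '[{"tx": 0,"ty": 0,"tz": 0,"rx": 0,"ry": 0,"rz": 0,"gripper": 1},{"tx": 0,"ty": 0,"tz": 0,"rx": 0,"ry": 0,"rz": 0,"gripper": 1}]'

```text
time_s: 19.6
ee_pos: [550.1, -271.4, 165.8]
ee_rot: [-179.7, -0.4, 155.3]
force: [-7.5, -3.2, 4.0]
gripper_width: 60.9
gripper_force: 8.0
```

>>> send_rows --motion '[{"tx": 0,"ty": 0,"tz": 0,"rx": 0,"ry": 0,"rz": 0.15,"gripper": 1},{"tx": 0,"ty": 0,"tz": 0,"rx": 0,"ry": 0,"rz": 0,"gripper": 1},{"tx": 0,"ty": 0,"tz": 0,"rx": 0,"ry": 0,"rz": 0,"gripper": 1}]'

```text
time_s: 19.98
ee_pos: [552.3, -272.7, 165.8]
ee_rot: [-179.7, -0.1, 150.8]
force: [-2.4, -6.3, 0.9]
gripper_width: 58.4
gripper_force: 8.2
```

```bash
python3 st.py
```

```text
time_s 20.0 qpos [-27.2  23.9  88.2  -0.3  68.  -87.9] ee_pos [ 552.3 -272.7  165.8] ee_rot [-1.797e+02 -1.000e-01  1.508e+02] force [-2.4 -6.3  0.9] gripper_width 58.4 gripper_force 8.2 torque [-0.93  0.15 -0.41]
```

>>> send_rows --motion '[{"tx": 0,"ty": 0,"tz": 0,"rx": 0,"ry": 0,"rz": 0.1,"gripper": 1},{"tx": 0,"ty": 0,"tz": 0,"rx": 0,"ry": 0,"rz": 0,"gripper": 1},{"tx": 0,"ty": 0,"tz": 0,"rx": 0,"ry": 0,"rz": 0,"gripper": 1}]'

```text
time_s: 20.35
ee_pos: [553.2, -273.2, 165.8]
ee_rot: [-179.7, 0.1, 147.8]
force: [-0.4, -6.1, -0.9]
gripper_width: 57.2
gripper_force: 7.9
```

```bash
python3 st.py
```

```text
time_s 20.4 qpos [-27.2  23.9  88.2  -0.3  67.9 -84.9] ee_pos [ 553.2 -273.2  165.8] ee_rot [-1.797e+02  1.000e-01  1.478e+02] force [-0.4 -6.1 -0.9] gripper_width 57.2 gripper_force 7.9 torque [-1.06 -0.2  -0.06]
```

The width and moment readings both show the head blocked at its stop, at about 146° azimuth. I'll release it, rise, and go over the jar.

>>> send_rows --motion '[{"tx": 0,"ty": 0,"tz": 0,"rx": 0,"ry": 0,"rz": 0,"gripper": -1},{"tx": 0,"ty": 0,"tz": 0,"rx": 0,"ry": 0,"rz": 0,"gripper": -1},{"tx": 0,"ty": 0,"tz": 0,"rx": 0,"ry": 0,"rz": 0,"gripper": -1},{"tx": 0,"ty": 0,"tz": 0,"rx": 0,"ry": 0,"rz": 0,"gripper": -1},{"tx": 0,"ty": 0,"tz": 0,"rx": 0,"ry": 0,"rz": 0,"gripper": -1},{"tx": 0,"ty": 0,"tz": -0.04,"rx": 0,"ry": 0,"rz": 0,"gripper": -1},{"tx": 0,"ty": 0,"tz": -0.05,"rx": 0,"ry": 0,"rz": 0,"gripper": -1},{"tx": 0,"ty": 0,"tz": -0.05,"rx": 0,"ry": 0,"rz": 0,"gripper": -1},{"tx": 0,"ty": 0,"tz": -0.05,"rx": 0,"ry": 0,"rz": 0,"gripper": -1}]'

```text
time_s: 21.48
ee_pos: [553.8, -270.3, 262.0]
ee_rot: [-180.0, 0.0, 147.8]
force: [0.1, 0.6, -0.5]
gripper_width: 91.4
gripper_force: 0.0
```

>>> send_rows --motion '[{"tx": 0.0552,"ty": 0.065,"tz": 0,"rx": 0,"ry": 0,"rz": 0,"gripper": -1},{"tx": 0.0552,"ty": 0.065,"tz": 0,"rx": 0,"ry": 0,"rz": 0,"gripper": -1},{"tx": 0.0552,"ty": 0.065,"tz": 0,"rx": 0,"ry": 0,"rz": 0,"gripper": -1},{"tx": 0.0552,"ty": 0.065,"tz": 0,"rx": 0,"ry": 0,"rz": 0,"gripper": -1},{"tx": 0.0552,"ty": 0.065,"tz": 0,"rx": 0,"ry": 0,"rz": 0,"gripper": -1},{"tx": 0.0552,"ty": 0.065,"tz": 0,"rx": 0,"ry": 0,"rz": 0,"gripper": -1},{"tx": 0.0552,"ty": 0.065,"tz": 0,"rx": 0,"ry": 0,"rz": 0,"gripper": -1},{"tx": 0.0552,"ty": 0.065,"tz": 0,"rx": 0,"ry": 0,"rz": 0,"gripper": -1},{"tx": 0.0552,"ty": 0.065,"tz": 0,"rx": 0,"ry": 0,"rz": 0,"gripper": -1},{"tx": 0.0552,"ty": 0.065,"tz": 0,"rx": 0,"ry": 0,"rz": 0,"gripper": -1}]'

```text
time_s: 22.72
ee_pos: [492.9, 153.0, 261.3]
ee_rot: [180.0, 0.0, 147.8]
force: [-0.5, 0.6, 0.6]
gripper_width: 91.1
gripper_force: 0.0
```

>>> send_rows --motion '[{"tx": 0,"ty": 0,"tz": 0,"rx": 0,"ry": 0,"rz": 0.343,"gripper": -1},{"tx": 0,"ty": 0,"tz": 0,"rx": 0,"ry": 0,"rz": 0.343,"gripper": -1},{"tx": 0,"ty": 0,"tz": 0,"rx": 0,"ry": 0,"rz": 0.343,"gripper": -1},{"tx": 0,"ty": 0,"tz": 0,"rx": 0,"ry": 0,"rz": 0.343,"gripper": -1},{"tx": 0,"ty": 0,"tz": 0,"rx": 0,"ry": 0,"rz": 0.343,"gripper": -1},{"tx": 0,"ty": 0,"tz": 0,"rx": 0,"ry": 0,"rz": 0.343,"gripper": -1},{"tx": 0,"ty": 0,"tz": 0,"rx": 0,"ry": 0,"rz": 0.343,"gripper": -1},{"tx": 0,"ty": 0,"tz": 0,"rx": 0,"ry": 0,"rz": 0.343,"gripper": -1},{"tx": 0,"ty": 0,"tz": 0,"rx": 0,"ry": 0,"rz": 0.343,"gripper": -1},{"tx": 0,"ty": 0,"tz": 0,"rx": 0,"ry": 0,"rz": 0.343,"gripper": -1},{"tx": 0,"ty": 0,"tz": 0,"rx": 0,"ry": 0,"rz": 0,"gripper": -1}]'

```text
time_s: 24.1
ee_pos: [493.2, 151.6, 261.2]
ee_rot: [180.0, -0.0, 45.1]
force: [-0.2, 0.3, 0.1]
gripper_width: 91.5
gripper_force: 0.0
```

```bash
python3 st.py; python3 - <<'E'
from h import *
from mv import to
to([493.2,148.9,73]); f=grab('scene'); t=grab('top')
# did the window turn: head pixels (red digits) in scene before/after
F=t['frame'].mean(2).astype(int)
for row in F[195:216:2,342:368]: print(*row)
E
```

```text
time_s 24.1 qpos [15.8 11.4 92.4 -0.  76.2 60.8] ee_pos [493.2 151.6 261.2] ee_rot [180.   -0.   45.1] force [-0.2  0.3  0.1] gripper_width 91.5 gripper_force 0.0 torque [ 0.   -0.04  0.01]
shift [-0.0038  0.0039  0.3763]
118 116 116 112 108 106 108 106 107 111 110 110 106 103 105 106 107 113 116 118 121 119 121 120 120 121
90 78 67 56 45 43 44 47 58 72 93 104 103 100 103 106 110 106 107 107 111 115 118 118 122 117
44 39 35 27 34 32 36 55 80 103 121 126 127 124 115 111 111 107 111 111 110 110 113 120 120 119
30 27 32 29 27 42 61 84 109 122 132 132 127 120 110 110 109 109 109 108 109 107 109 111 117 121
15 26 30 36 33 44 71 98 118 129 135 135 133 122 114 111 110 114 119 124 123 119 111 112 116 120
19 27 26 18 26 25 42 54 78 93 114 123 132 133 133 131 131 133 133 135 136 133 118 115 116 117
28 17 16 28 19 23 22 24 30 42 55 68 93 112 126 133 138 139 141 138 132 122 113 115 121 122
20 20 25 11 12 20 19 13 25 33 35 39 41 51 71 91 109 126 133 126 111 108 115 120 120 120
22 28 27 20 14 28 11 24 22 25 27 32 31 29 29 41 52 68 74 77 81 97 115 121 124 122
18 24 21 24 28 27 25 26 28 27 25 30 24 27 24 19 31 29 31 48 78 103 114 122 122 121
23 26 29 27 27 27 32 35 28 30 32 29 32 27 29 16 24 34 45 70 97 113 121 120 122 124
```

The head's front edge in the top picture now gives an azimuth of about 149°, which agrees. I'll descend on the cap and grip.

>>> send_rows --motion '[{"tx": -0.0038,"ty": 0.0039,"tz": 0.06,"rx": 0,"ry": 0,"rz": 0,"gripper": -1},{"tx": 0,"ty": 0,"tz": 0.07,"rx": 0,"ry": 0,"rz": 0,"gripper": -1},{"tx": 0,"ty": 0,"tz": 0.07,"rx": 0,"ry": 0,"rz": 0,"gripper": -1},{"tx": 0,"ty": 0,"tz": 0.07,"rx": 0,"ry": 0,"rz": 0,"gripper": -1},{"tx": 0,"ty": 0,"tz": 0.06,"rx": 0,"ry": 0,"rz": 0,"gripper": -1},{"tx": 0,"ty": 0,"tz": 0.045,"rx": 0,"ry": 0,"rz": 0,"gripper": -1},{"tx": 0,"ty": 0,"tz": 0,"rx": 0,"ry": 0,"rz": 0,"gripper": 1},{"tx": 0,"ty": 0,"tz": 0,"rx": 0,"ry": 0,"rz": 0,"gripper": 1},{"tx": 0,"ty": 0,"tz": 0,"rx": 0,"ry": 0,"rz": 0,"gripper": 1},{"tx": 0,"ty": 0,"tz": 0,"rx": 0,"ry": 0,"rz": 0,"gripper": 1},{"tx": 0,"ty": 0,"tz": 0,"rx": 0,"ry": 0,"rz": 0,"gripper": 1},{"tx": 0,"ty": 0,"tz": 0,"rx": 0,"ry": 0,"rz": 0,"gripper": 1}]' --grip_force 20

```text
time_s: 25.7
ee_pos: [493.6, 148.9, 74.0]
ee_rot: [180.0, -0.0, 44.9]
force: [0.2, -0.2, 0.9]
gripper_width: 40.3
gripper_force: 19.0
```

```bash
python3 st.py
```

```text
time_s 25.7 qpos [ 15.5  20.7 108.7  -0.   50.5  60.6] ee_pos [493.6 148.9  74. ] ee_rot [180.   -0.   44.9] force [ 0.2 -0.2  0.9] gripper_width 40.3 gripper_force 19.0 torque [-0.07 -0.03 -0.03]
```

>>> send_rows --motion '[{"tx": 0,"ty": 0,"tz": -0.02,"rx": 0,"ry": 0,"rz": 0,"gripper": 1},{"tx": 0,"ty": 0,"tz": -0.04,"rx": 0,"ry": 0,"rz": 0,"gripper": 1},{"tx": 0,"ty": 0,"tz": -0.05,"rx": 0,"ry": 0,"rz": 0,"gripper": 1},{"tx": 0,"ty": 0,"tz": -0.05,"rx": 0,"ry": 0,"rz": 0,"gripper": 1},{"tx": 0,"ty": 0,"tz": -0.05,"rx": 0,"ry": 0,"rz": 0,"gripper": 1},{"tx": 0,"ty": 0,"tz": -0.032,"rx": 0,"ry": 0,"rz": 0,"gripper": 1},{"tx": 0,"ty": 0,"tz": 0,"rx": 0,"ry": 0,"rz": 0,"gripper": 1}]'

```text
time_s: 26.58
ee_pos: [493.9, 149.1, 196.0]
ee_rot: [179.9, -0.1, 44.9]
force: [0.1, -0.5, -1.4]
gripper_width: 40.5
gripper_force: 19.1
```

>>> send_rows --motion '[{"tx": -0.0567,"ty": 0.0399,"tz": 0,"rx": 0,"ry": 0,"rz": 0,"gripper": 1},{"tx": -0.0567,"ty": 0.0399,"tz": 0,"rx": 0,"ry": 0,"rz": 0,"gripper": 1},{"tx": -0.0567,"ty": 0.0399,"tz": 0,"rx": 0,"ry": 0,"rz": 0,"gripper": 1},{"tx": -0.0567,"ty": 0.0399,"tz": 0,"rx": 0,"ry": 0,"rz": 0,"gripper": 1},{"tx": -0.0567,"ty": 0.0399,"tz": 0,"rx": 0,"ry": 0,"rz": 0,"gripper": 1},{"tx": -0.0567,"ty": 0.0399,"tz": 0,"rx": 0,"ry": 0,"rz": 0,"gripper": 1},{"tx": -0.0567,"ty": 0.0399,"tz": 0,"rx": 0,"ry": 0,"rz": 0,"gripper": 1},{"tx": -0.0567,"ty": 0.0399,"tz": 0,"rx": 0,"ry": 0,"rz": 0,"gripper": 1},{"tx": -0.0567,"ty": 0.0399,"tz": 0,"rx": 0,"ry": 0,"rz": 0,"gripper": 1},{"tx": -0.0567,"ty": 0.0399,"tz": 0,"rx": 0,"ry": 0,"rz": 0,"gripper": 1}]'

```text
time_s: 27.82
ee_pos: [432.6, -193.3, 193.7]
ee_rot: [-179.9, 0.0, 44.9]
force: [0.1, 0.0, -2.2]
gripper_width: 40.4
gripper_force: 19.6
```

>>> send_rows --motion '[{"tx": 0,"ty": 0,"tz": 0,"rx": 0,"ry": 0,"rz": -0.257,"gripper": 1},{"tx": 0,"ty": 0,"tz": 0,"rx": 0,"ry": 0,"rz": -0.257,"gripper": 1},{"tx": 0,"ty": 0,"tz": 0,"rx": 0,"ry": 0,"rz": -0.257,"gripper": 1},{"tx": 0,"ty": 0,"tz": 0,"rx": 0,"ry": 0,"rz": -0.257,"gripper": 1},{"tx": 0,"ty": 0,"tz": 0,"rx": 0,"ry": 0,"rz": -0.257,"gripper": 1},{"tx": 0,"ty": 0,"tz": 0,"rx": 0,"ry": 0,"rz": -0.257,"gripper": 1},{"tx": 0,"ty": 0,"tz": 0,"rx": 0,"ry": 0,"rz": -0.257,"gripper": 1},{"tx": 0,"ty": 0,"tz": 0,"rx": 0,"ry": 0,"rz": -0.257,"gripper": 1},{"tx": 0,"ty": 0,"tz": 0,"rx": 0,"ry": 0,"rz": -0.257,"gripper": 1},{"tx": 0,"ty": 0,"tz": 0,"rx": 0,"ry": 0,"rz": -0.257,"gripper": 1},{"tx": 0,"ty": 0,"tz": 0,"rx": 0,"ry": 0,"rz": -0.257,"gripper": 1},{"tx": 0,"ty": 0,"tz": 0,"rx": 0,"ry": 0,"rz": 0,"gripper": 1}]'

```text
time_s: 29.32
ee_pos: [433.0, -192.3, 193.8]
ee_rot: [-180.0, -0.1, 129.7]
force: [0.5, -0.2, -1.6]
gripper_width: 40.3
gripper_force: 19.4
```

```bash
python3 st.py; python3 - <<'E'
from h import *
from mv import to
to([433.7,-192.6,195]); f=grab('scene'); t=grab('top')
# predicted pixels: jar axis foot/cap top, head top corners at stop (az 147)
d=np.array([np.cos(np.radians(147)),np.sin(np.radians(147)),0]);n=np.array([-d[1],d[0],0]);A=np.array([554.5,-271,0])
for g in(f,t):
    im=g['frame'][:,:,::-1].copy(); im=cv2.resize(im,None,fx=4,fy=4,interpolation=cv2.INTER_CUBIC)
    q=proj(g,[A+22*d+28*n+[0,0,199],A+22*d-28*n+[0,0,199],A-31*d-28*n+[0,0,199],A-31*d+28*n+[0,0,199]])
    cv2.polylines(im,[np.int32(q*4+1.5)],True,(0,255,255),1)
    J=A+144*d; w=proj(g,[J+[0,0,121],J+[0,0,200]]); cv2.line(im,*[tuple(map(int,p*4+1.5)) for p in w],(255,0,255),1)
    u,v=proj(g,[(A+J)/2+[0,0,170]])[0].astype(int)*4
    o=im[v-250:v+250,u-195:u+195] if g is f else im[v-250:v+250,u-195:u+195]
    print(o.shape); cv2.imwrite('pics/p%d.png'%(g is t),o)
cv2.imwrite('pics/g7.png',np.hstack([cv2.imread('pics/p0.png'),cv2.imread('pics/p1.png')]))
E
```

```text
time_s 29.3 qpos [-25.3  10.1 104.   -0.   66.  -65. ] ee_pos [ 433.  -192.3  193.8] ee_rot [-1.800e+02 -1.000e-01  1.297e+02] force [ 0.5 -0.2 -1.6] gripper_width 40.3 gripper_force 19.4 torque [-0.02 -0.12  0.03]
shift [-0.0014  0.0008 -0.0025]
(500, 390, 3)
(500, 390, 3)
```

View pics/g7.png

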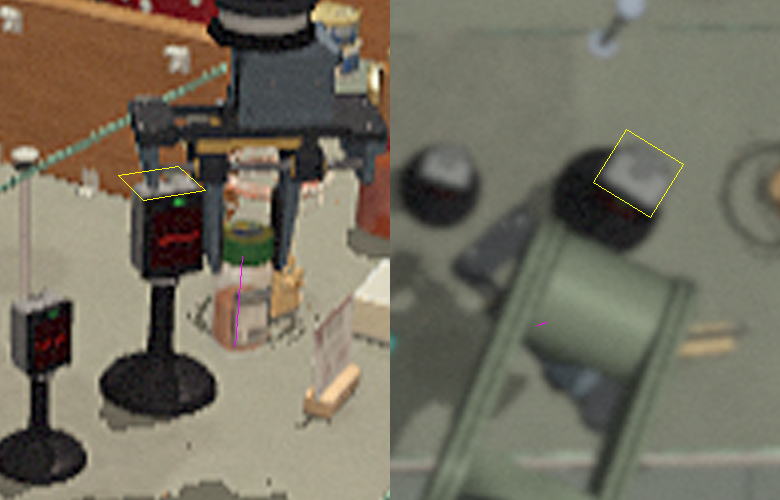

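The picture shows the head at its stop, matching the drawn 147° outline. The jar hangs upright by its cap at crop (245,290), on the predicted axis within about 6 mm, with the plain label toward the camera and the sticker toward the window. I'll hand in.

```bash
python3 -c "
from workcell import env; print(env.job_done())"
```

```text
the job is handed in; nothing more can be done
None
```

I stood the jar up and let go of it, swung the scanner head round to its stop, and handed the job in holding the jar upright by its cap with the sticker about 10 cm from the window and facing it; the hand-in returned no verdict.

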